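# Close a batch of capsules with the tamper and hang the tamper in the rinse pan

## Robot

A 6-joint arm with a two-finger parallel gripper is mounted at the origin on a cart in front of the work surface, level with it; the furniture and walls round the work are solid. World frame = base frame: x ahead of the robot, y to its left, z up, the work surface at z = 0. Lengths are in mm, angles in rad, forces in N, time in s.
With the tool pointing down it reaches from about 275 to 750 mm from the base axis. Payload 10.2 kg.
Tool frame: the origin (TCP) lies where the fingers leave the gripper's body, on its centre line; the fingertips stand 73 mm ahead of it and the grasp point (between the pads) lies 54 mm ahead of it; z points along the fingers, y is the line along which they close (so a half turn about z gives the same grasp; the last joint's range is limited). The gripper opens to 85 mm and grips with 20 to 120 N. Pads are 22 mm wide; open, the fingers measure 114 mm over their backs; the gripper's body (76 mm by 85 mm) begins 54 mm behind the grasp point. The pads swing forward as they close: fully open they stand 13 mm farther back than shut.
Start: joints at [-1.5, 0.313, 1.498, -0, 1.331, -0.223], TCP at [152.022, -502.515, 303.894] pointing down, gripper open.
Joint ranges: [-2.94, 2.94], [-0.97, 2.17], [0.19, 2.56], [-1.23, 4.37], [0.02, 3.11], [-2.88, 2.88]. Speed limits (rad/s): [2.39, 2.39, 3.01, 3.14, 3.14, 3.14].

## Interface

Orientations are given as a unit quaternion [w, x, y, z].
In Python, from rig import ctrl gives the robot as it stands.
- The arm moves only by the shell command python3 -m creep 'ROWS' [OPENING] [FORCE]. ROWS is JSON, a list that holds one entry, the list of rows, each a list of 6 numbers: the shift along the world's x, y, z in units of 25 mm (1.0 is 25 mm), then the turn, a rotation vector about the world's x, y, z in units of 5 degrees (1.0 is 5 degrees). In form: [[[x, y, z, ax, ay, az], ...]]. A call has 1 to 20 rows; each row is the pose to reach, as a shift and turn from the pose commanded when the call began; what a row does not reach only later rows make up. A row lasts 1/12 s, in which the tool goes at most 41.7 mm and 7.16 degrees, less where a joint would pass 70% of its speed; a pose out of reach is approached as far as the arm can. A call with a gripper value outside its range is refused whole. OPENING is the finger opening in mm, from 0 to 85.4, set as the call begins (- or left out, the last holds). The fingers move at their own pace and stop on an object; FORCE is the grip in N (left out, the last holds). Time passes only in rows, so rows that repeat a pose let the fingers close. It gives the time, the measured TCP pose, the force, the opening and the grip force at its end, in the units of the state.
- ctrl.sense(): the state, without advancing time (a new reading comes with each control period).
- ctrl.capture(name): name is "side" or "top" or "wrist"; returns a dict with "image" (420x560x3 uint8, red, green, blue), "fx", "fy", "cx", "cy" (pixels), "R" (3x3) and "t" (3): a world point X has camera coordinates R X + t. Camera axes: x right, y down, z forward; pixel columns grow to the right and rows downward; lengths in mm; the calibration is good to about 2 mm. A picture is of the moment at which its call begins. There is no depth.
- ctrl.finish_job(): hands the job in; it is judged then, once.
The state is a dict: "time_s": time; "joints": joint angles; "dq": joint speeds; "tau": joint torques, N m; "eef_pos": TCP position; "ee_rot": TCP orientation; "force": force on the tool from outside, world axes, zero at the start; "wrist_torque": the same for the moment, N m; "grip_width": opening from 0.0 (shut) to 1.0 (fully open); "grip_force": force on a finger pad.
Only numpy, scipy, OpenCV 4.12 (cv2) and the standard library are available. Lean on these libraries where they do the work, as an engineer would, in place of code of your own. Each camera call takes 0.05 s, during which the arm holds its last target. There are 200 camera calls.

## Task

Finish this batch of capsules: set the white cap plate squarely between the corner guides on the closer's sprung bed and let go of it, then take the flat tamper by its handle and press the cap plate straight down until the bed is level and fully home against its stops; hold it there for about a second and let the bed rise again. Then hang the tamper inside the steel rinse pan by its bent lip, over whichever side of the rim is free, clear of the pan's floor, and let go. Leave the cap plate in place on the bed and do not shove or knock over the jar, the white bottle, the vial and the paper cup standing around.

Things in the scene. Friction and masses are not known exactly. Their poses are not given: they have to be found in the camera images.
- cap_plate: Loose white plastic plate, 56 (x) x 90 (y) x 16 (z) mm, about 110 g, its lowest 4 mm stepped in by 1.5 mm a side; 18 reddish capsule caps (3 x 6) show flush in its top. Lies flat on the worktop. Origin: centre of its underside, z up. Either end may go either way round on the bed. Take it across its 56 mm width.
- closer: Hand-operated capsule closer, fixed to the worktop: aluminium base 98 (x) x 152 (y) x 15 mm with four sprung columns carrying a floating bed. Origin: centre of the underside, z up. Column tops at x = +-29, y = +-58 mm stand 12 mm above the bed when it is up, 22 mm when down. The bed tilts on its springs (up to 0.12 rad, 2.5 N m per rad) if pressed off-centre or askew.
- bed_top (a point): Centre of the top face of the closer's sprung bed, an aluminium plate 80 (x) x 136 (y) x 10 mm showing 3 x 6 white capsule bodies; 50 mm above the worktop when up. Axes go with the bed: y along its long side, z up. Four steel corner guides, 6 mm high and leaning outward, hold a 56 x 90 mm plate centred here, long side along y, with 2 mm of play each way.
- bed_travel (a joint): How far the sprung bed is pushed down, m: 0 = up, 0.010 = fully home on its stops. The springs start to give at about 4 N, need about 13 N at the stops, and raise the bed again by themselves when it is let go.
- tamper: Loose flat tamper, about 280 g, 92 mm tall, standing on its steel plate, 50 (x) x 70 (y) x 8 mm. Upright handle over the plate's centre. At the top a bar 14 mm wide (y) reaches to +x, underside at z = 86 mm, and turns down into a lip at x = 40 to 45 mm, ending at z = 60 mm: 15 mm for a rim between the plate's edge (x = 25) and the lip. Origin: centre of the plate's underside, z up, x towards the lip.
- tamper_grip (a point): Middle of the tamper's black moulded grip, 62 mm above its underside, on the handle's axis; the grip measures 20 (x) x 16 (y) mm and runs from z = 22 to 82 mm. Pinch it across the 16 mm (fingers closing along the tamper's y). Axes as the tamper's.
- tamper_lip (a point): Point on the tamper's hook lip: x = 42.5 mm, z = 68 mm in the tamper's frame (lip is 14 mm wide in y).
- rinse_pan: Open rectangular stainless pan, fixed to the worktop, 100 mm high, inside 154 (x) x 168 (y) mm, floor 3 mm thick; the rolled rim is 7 mm wide, its inner side flush with the inner wall face (x = +-77, y = +-84 mm) and its top at z = 100 mm. Origin: centre of the underside, z up. A tamper hung on the rim has its underside about 14 mm above the worktop.
- amber_jar: Bystander: amber jar with white lid, 68 mm across, 92 mm tall, loose, standing close to the pan. Origin: centre of the underside.
- pill_bottle: Bystander: white bottle with white cap, 48 mm across, 88 mm tall, loose, standing close to the closer. Origin: centre of the underside.
- near_vial: Bystander: slim amber vial, 35 mm across, 82 mm tall, loose, standing close to the pan. Origin: centre of the underside.
- dose_cup: Bystander: small pleated paper cup, 37 mm across, 28 mm tall, loose. Origin: centre of the underside.
Mind the look-alikes: they are no part of the job. Of the things shaped like the cap_plate, the white one is meant.

How it is judged:
By the outcome, as a careful person would: the job done as asked, in the order asked, and still so for the second after the job is handed in, with the robot touching nothing.
It also fails if it takes over 69 s, if anything falls off the work surface, if the arm or the gripper's body presses on something with over 40 N, if the wrist force passes 120 N, or if a joint passes its speed limit or range.

## Working session

There is one attempt and no reset: what is moved stays moved. The work goes in short steps, Python scripts to look and compute and a shell command to move; the robot and the scene stay as the last step left them, time stands still between calls to the robot, and variables do not carry over. Pictures are saved under pics/ and viewed, at most 10 in all, crops included, and the job is handed in when it is done.

```bash
mkdir -p pics; ls; cat > h.py <<'E'
import cv2,numpy as np,json
from rig import ctrl
def snap(n,f):
    c=ctrl.capture(n); im=np.array(c["image"])[:,:,::-1].copy(); cv2.imwrite(f"pics/{f}.png",im)
    json.dump({k:np.array(c[k]).tolist() for k in("fx","fy","cx","cy","R","t")},open(f"pics/{f}.json","w")); return im
def load(f):
    return cv2.imread(f"pics/{f}.png"),json.load(open(f"pics/{f}.json"))
def ray(c,u,v,z):
    R=np.array(c["R"]);t=np.array(c["t"]);o=-R.T@t
    d=R.T@np.array([(u-c["cx"])/c["fx"],(v-c["cy"])/c["fy"],1]); return o+d*(z-o[2])/d[2]
def proj(c,X):
    p=np.array(c["R"])@np.array(X,float)+np.array(c["t"]); return [c["fx"]*p[0]/p[2]+c["cx"],c["fy"]*p[1]/p[2]+c["cy"]]
E
python3 - <<'E'
from h import *
for n in("top","side"):
    snap(n,n+"0"); c=load(n+"0")[1]; print(n,-np.array(c["R"]).T@np.array(c["t"]),c["fx"],np.round(c["R"],2).tolist())
s=ctrl.sense(); print(s["eef_pos"],s["ee_rot"],s["time_s"],s["force"])
E
```

```text
pics
top [ 216.66370232  -12.6676672  1526.36674619] 513.1028790909858 [[-0.0, -1.0, 0.01], [-0.98, 0.0, -0.2], [0.2, -0.01, -0.98]]
side [ -16.81530983 1081.36424073  930.25433451] 482.90657463853046 [[-0.9, -0.43, -0.01], [-0.25, 0.52, -0.82], [0.36, -0.73, -0.58]]
[ 152.00163174 -502.34889446  303.40289789] [-5.78060852e-04  9.89226542e-01  1.46391646e-01  2.81445130e-05] 0.1 [ 0.74557934 -0.24290387  0.00597883]
```

View pics/top0.png

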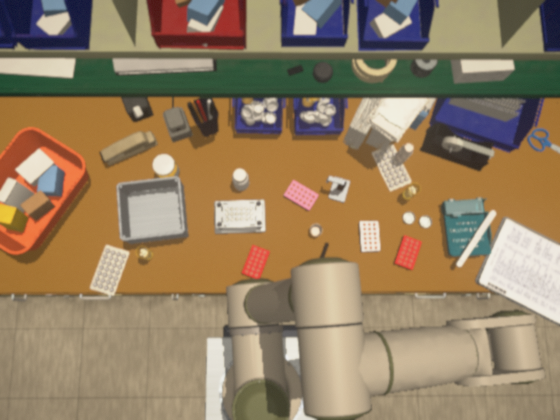

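View pics/side0.png

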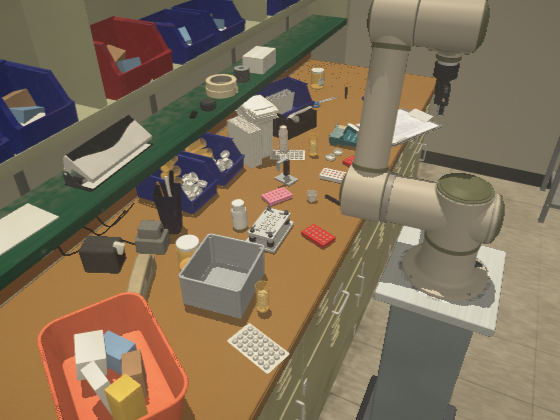

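Top view: pan (152,210), closer (240,216), white plate (370,236), tamper about (337,188), jar (164,165), bottle (240,180), vial (144,254), cup (315,231). The side view agrees with this. I'll zoom in on the small parts.

```bash
python3 - <<'E'
from h import *
a,c=load("top0"); b,d=load("side0")
A=cv2.resize(a[140:265,200:430],(800,435),interpolation=cv2.INTER_CUBIC); cv2.imwrite("pics/crop1.png",A)
B=cv2.resize(b[110:260,215:365],(600,600),interpolation=cv2.INTER_CUBIC); cv2.imwrite("pics/crop2.png",B)
# white plate
def show(n,mask,z,c,x0,y0):
    k,_=cv2.findContours(mask,cv2.RETR_EXTERNAL,cv2.CHAIN_APPROX_NONE); k=max(k,key=cv2.contourArea)
    P=np.array([ray(c,*(p+[x0,y0]),z)[:2] for p in k[:,0]],np.float32); print(n,cv2.minAreaRect(P))
def wm(im,lo): h=cv2.cvtColor(im,cv2.COLOR_BGR2HSV); return cv2.morphologyEx(((h[...,1]<90)&(h[...,2]>lo)).astype(np.uint8),cv2.MORPH_CLOSE,np.ones((7,7)))
show("plate",wm(a[215:257,352:388],120),16,c,352,215)
show("closer",wm(a[195:240,208:272],90),50,c,208,195)
show("pan",wm(a[172:250,112:192],60),100,c,112,172)
for n,u,v,z in [("cup",315,231,28),("bottle",240,175,88),("jar",164,165,92),("vial",144,254,82),("tamper",337,188,40)]: print(n,ray(c,u,v,z)[:2].round())
E
```

```text
plate ((441.3372802734375, -321.2611389160156), (91.232666015625, 60.778499603271484), 1.0064222812652588)
closer ((496.0810852050781, 64.12821197509766), (99.17849731445312, 149.4772491455078), 1.6786640882492065)
pan ((513.5316772460938, 311.7527770996094), (199.5351104736328, 189.8821258544922), 6.94734001159668)
cup [ 454. -158.]
bottle [609.  62.]
jar [638. 282.]
vial [381. 330.]
tamper [ 582. -225.]
```

View pics/crop1.png

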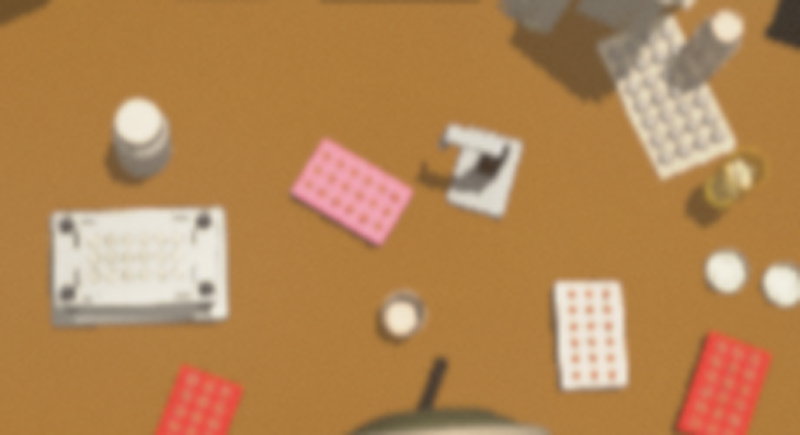

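View pics/crop2.png

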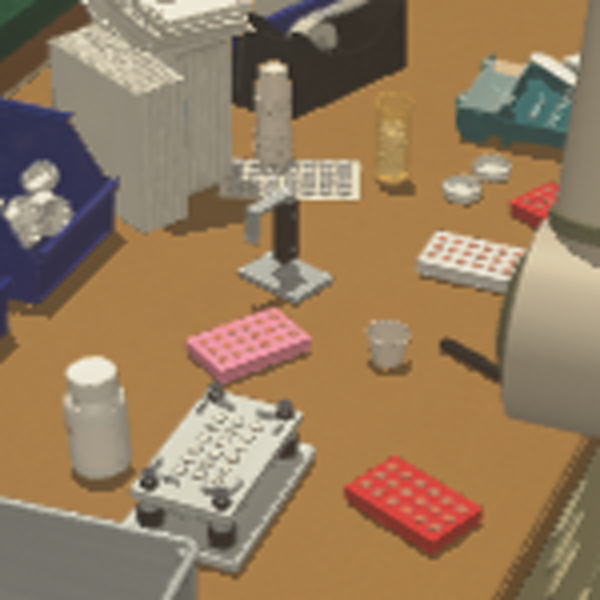

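The white plate (crop1 590,335) has its long side along world x, at about (441,-321). The closer's long side is along y, centred near (497,64). The tamper (crop1 485,165) has its lip toward +y/+x. There are red and pink decoys. I'll move above the plate with the wrist camera.

```bash
python3 -m creep '[[[11.6,7.2,-2,0,0,-3.37],[11.6,7.2,-2,0,0,-3.37],[11.6,7.2,-2,0,0,-3.37],[11.6,7.2,-2,0,0,-3.37],[11.6,7.2,-2,0,0,-3.37],[11.6,7.2,-2,0,0,-3.37],[11.6,7.2,-2,0,0,-3.37],[11.6,7.2,-2,0,0,-3.37],[11.6,7.2,-2,0,0,-3.37],[11.6,7.2,-2,0,0,-3.37],[11.6,7.2,-2,0,0,-3.37],[11.6,7.2,-2,0,0,-3.37],[11.6,7.2,-2,0,0,-3.37]]]' 85
python3 - <<'E'
from h import *
snap("wrist","w1"); c=load("w1")[1]; print(-np.array(c["R"]).T@np.array(c["t"]),c["fx"],np.round(c["R"],2).tolist()); s=ctrl.sense(); print(s["eef_pos"],s["ee_rot"])
print(proj(c,[441,-321,16]))
snap("top","top1");
E
```

```text
time_s: 1.18
eef_pos: [441.3, -323.2, 254.0]
ee_rot: [0.0, 1.0, -0.001, -0.0]
force: [0.1, 0.7, -0.7]
grip_width: 0.992
grip_force: 0.0
[ 508.91291096 -323.23011175  325.26353941] 299.16368941246714 [[-0.0, -1.0, 0.0], [-0.96, 0.0, 0.27], [-0.27, 0.0, -0.96]]
[ 441.25503607 -323.2850131   254.08440146] [ 1.04068116e-04  9.99999527e-01 -9.65321214e-04  4.86603123e-05]
[np.float64(279.6905519154563), np.float64(190.38538010490325)]
```

View pics/w1.png

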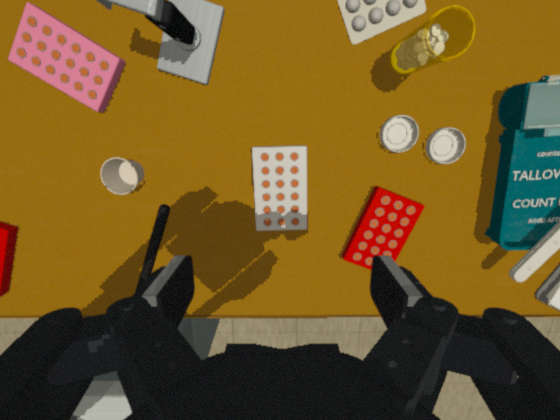

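The wrist view shows the plate at (252..308, 146..232) and the top of the tamper at about (190,30). Next I'll measure the plate, and the tamper plate too.

```bash
cat >> h.py <<'E'
def rect(im,c,box,z,f,k=9):
    x0,y0,x1,y1=box; h=cv2.cvtColor(im[y0:y1,x0:x1],cv2.COLOR_BGR2HSV)
    m=cv2.morphologyEx(f(h).astype(np.uint8),cv2.MORPH_CLOSE,np.ones((k,k)))
    q,_=cv2.findContours(m,cv2.RETR_EXTERNAL,cv2.CHAIN_APPROX_NONE); q=max(q,key=cv2.contourArea)
    P=np.array([ray(c,*(p+[x0,y0]+0.0),z)[:2] for p in q[:,0]],np.float32); return cv2.minAreaRect(P),q[:,0].min(0)+[x0,y0],q[:,0].max(0)+[x0,y0]
E
python3 - <<'E'
from h import *
a,c=load("w1")
print(rect(a,c,(235,130,325,245),16,lambda h:(h[...,1]<110)&(h[...,2]>70),15))
h=cv2.cvtColor(a,cv2.COLOR_BGR2HSV)
print(h[140:240:6,256].tolist()); print(ray(c,280,147,16),ray(c,280,231,16), ray(c,280,147,4),ray(c,252,180,16),ray(c,308,180,16))
print(rect(a,c,(150,0,225,95),8,lambda h:(h[...,1]<90)&(h[...,2]>90),3))
for p in [(188,0),(222,3),(208,83),(158,70)]: print(ray(c,*p,8)[:2])
E
```

```text
(((442.1154479980469, -321.2923278808594), (91.25466918945312, 57.14550018310547), 1.4118345975875854), array([251, 145]), array([307, 230]))
[[21, 228, 151], [19, 111, 140], [20, 23, 201], [20, 23, 203], [22, 23, 202], [21, 24, 202], [21, 24, 202], [21, 22, 200], [21, 24, 200], [22, 23, 200], [22, 23, 198], [20, 24, 194], [21, 26, 168], [19, 34, 121], [20, 43, 118], [18, 93, 104], [20, 222, 93]]
[ 486.04050573 -321.49378258   16.        ] [ 395.42410612 -321.15815066   16.        ] [ 485.1530139  -321.42640978    4.        ] [ 452.17076401 -292.06717158   16.        ] [ 452.04443212 -350.67147408   16.        ]
(((587.3867797851562, -236.22421264648438), (51.3466682434082, 71.48368835449219), 71.91838836669922), array([157,   0]), array([224,  84]))
[ 618.6913346  -237.18675649]
[ 616.22442854 -268.37146257]
[ 547.58470538 -250.70716733]
[ 559.46360767 -202.7764094 ]
```

```bash
python3 -m creep '[[[0,0.09,-5.6,0,0,0.28],[0,0.09,-5.6,0,0,0.28],[0,0.09,-5.6,0,0,0.28],[0,0.09,-5.6,0,0,0.28],[0,0.09,-6.4,0,0,0.28],[0,0.09,-6.9,0,0,0.28],[0,0.09,-7.2,0,0,0.28],[0,0.09,-7.32,0,0,0.28],[0,0.09,-7.32,0,0,0.28],[0,0.09,-7.32,0,0,0.28]]]' 85
python3 -m creep '[[[0,0,0,0,0,0],[0,0,0,0,0,0],[0,0,0,0,0,0],[0,0,0,0,0,0],[0,0,0,0,0,0],[0,0,0,0,0,0],[0,0,0,0,0,0],[0,0,0,0,0,0],[0,0,0,0,0,0],[0,0,0,0,0,0]]]' 45 35
```

```text
time_s: 2.12
eef_pos: [442.2, -320.7, 71.7]
ee_rot: [0.0, 1.0, 0.012, 0.0]
force: [-0.1, 0.3, -0.7]
grip_width: 0.997
grip_force: 0.0
time_s: 2.95
eef_pos: [442.3, -320.5, 71.7]
ee_rot: [0.001, 1.0, 0.012, 0.0]
force: [-2.0, 1.7, 6.2]
grip_width: 0.65
grip_force: 37.7
```

```bash
python3 -m creep '[[[0,0,1,0,0,0],[0,0,2.5,0,0,0],[0,0,4,0,0,1],[0,0.5,5.5,0,0,2],[0.3,1.5,6.5,0,0,3.4],[2.2,14.2,8.1,0,0,17.7],[2.2,14.2,8.1,0,0,17.7],[2.2,14.2,8.1,0,0,17.7],[2.2,14.2,8.1,0,0,17.7],[2.2,14.2,8.1,0,0,17.7],[2.2,14.2,8.1,0,0,17.7],[2.2,14.2,8.1,0,0,17.7],[2.2,14.2,8.1,0,0,17.7],[2.2,14.2,8.1,0,0,17.7],[2.2,14.2,8.1,0,0,17.7],[2.2,14.2,8.1,0,0,17.7],[2.2,14.2,8.1,0,0,17.7],[2.2,14.2,8.1,0,0,17.7],[2.2,14.2,8.1,0,0,17.7]]]'
python3 - <<'E'
from h import *
snap("wrist","w2");s=ctrl.sense(); print(s["eef_pos"],s["ee_rot"],s["time_s"]); snap("top","top2");snap("side","side2")
E
```

```text
time_s: 4.53
eef_pos: [497.0, 34.4, 273.4]
ee_rot: [-0.0, 0.709, 0.705, -0.0]
force: [0.3, -0.2, -0.6]
grip_width: 0.645
grip_force: 37.8
[496.99090155  34.4113436  273.3716407 ] [-6.19951370e-05  7.08757383e-01  7.05452314e-01 -2.83176274e-05] 4.5833
```

View pics/w2.png

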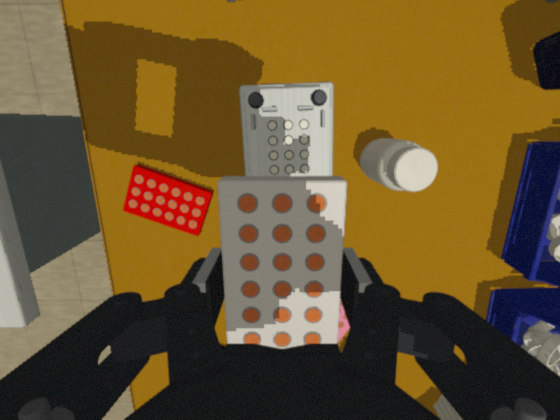

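The plate is held well: its top edge runs (219,178)-(346,176). Two closer columns are visible at (256,100) and (319,98), and the plate hides the rest. I'll back off 70 mm to see the whole closer.

```bash
python3 -m creep '[[[0,-2.8,0,0,0,0],[0,-2.8,0,0,0,0],[0,-2.8,0,0,0,0],[0,-2.8,0,0,0,0]]]'
python3 - <<'E'
from h import *
a=snap("wrist","w3");c=load("w3")[1];s=ctrl.sense(); print(s["eef_pos"],s["ee_rot"])
g=cv2.cvtColor(a,cv2.COLOR_BGR2GRAY)
h=cv2.cvtColor(a,cv2.COLOR_BGR2HSV)
# columns: dark blobs
m=((h[...,2]<55)).astype(np.uint8)[0:178,230:350]
n,_,st,ce=cv2.connectedComponentsWithStats(m)
for i in range(1,n):
    if st[i,4]>30: p=ce[i]+[230,0]; print(p.round(1),st[i],ray(c,*p,62)[:2].round(1))
print(rect(a,c,(230,0,350,174),16,lambda h:(h[...,1]<90)&(h[...,2]>60),5))
# held plate: top at z
e=s["eef_pos"]; print("held",rect(a,c,(195,165,370,360),e[2]-71.7+16,lambda h:(h[...,1]<110)&(h[...,2]>70),25))
cv2.imwrite("pics/crop3.png",cv2.resize(a[0:260,180:400],(660,780))[:600])
E
```

```text
time_s: 5.02
eef_pos: [497.0, -36.3, 273.3]
ee_rot: [-0.0, 0.709, 0.705, 0.0]
force: [-0.1, 0.2, -0.5]
grip_width: 0.644
grip_force: 37.8
[496.97850603 -35.41147388 273.378498  ] [-1.37979918e-04  7.08416205e-01  7.05794909e-01  9.53645662e-05]
[319.1  13.2] [83  5 15 14 86] [527.7 120.4]
[254.   16.3] [16  9 15 13 82] [473.6 118.4]
[260.8 149.6] [ 24 143  14  14 157] [476.6   9.3]
(((502.8410339355469, 69.56509399414062), (97.15499877929688, 155.99607849121094), 1.771823525428772), array([236,   0]), array([336, 163]))
held (((495.9434509277344, -34.109466552734375), (99.6004867553711, 83.30384826660156), 89.6633071899414), array([195, 165]), array([369, 359]))
```

View pics/crop3.png

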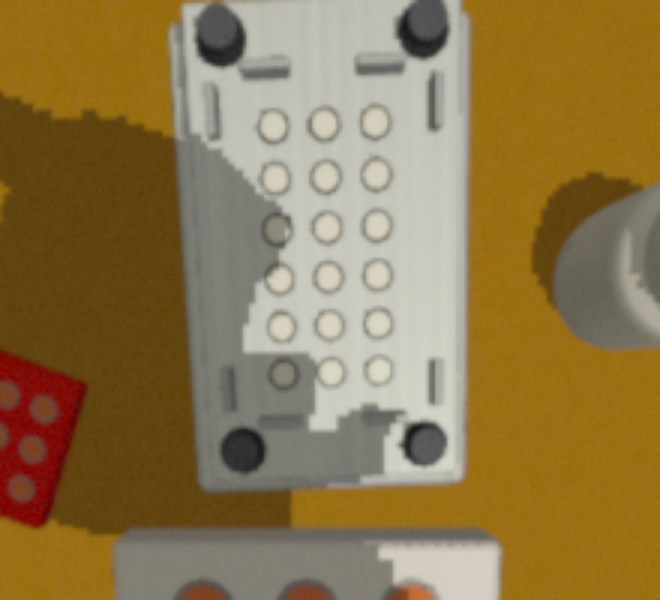

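The crop shows all four columns, the guides and the 3×6 bodies, with corner bodies at crop (272,125), (375,121), (285,374) and (378,369). I'll compute the bed pose from the bodies and columns, and the held plate's pose from its visible edge.

```bash
python3 - <<'E'
from h import *
a,c=load("w3")
f=lambda L,z:np.array([ray(c,180+(u-1)/3,(v-1)/3,z)[:2] for u,v in L])
def rep(n,P):
    d=(P[0]+P[1]-P[2]-P[3])/2; e=(P[1]+P[3]-P[0]-P[2])/2
    print(n,P.mean(0).round(1),"len",np.hypot(*d).round(1),"wid",np.hypot(*e).round(1),"yaw",np.degrees(np.arctan2(-d[0],d[1])).round(2),np.degrees(np.arctan2(e[1],e[0])).round(2))
rep("caps",f([(272,125),(375,121),(285,374),(378,369)],50))
rep("cols",f([(219,30),(428,22),(243,447),(426,441)],62))
rep("guideX",f([(211,112),(435,100),(229,389),(435,381)],53))
rep("base",f([(172,30),(467,15),(205,487),(462,481)],15))
# bright capsule blobs centroid check
print("held edge", f([(116,542),(499,542)],273.4-71.7+16), f([(116,530),(499,530)],217.7))
g=cv2.cvtColor(a,cv2.COLOR_BGR2HSV)
w,cw=load("w2")
for (u,v) in [(248,203),(282,203),(317,203),(250,315),(282,314),(314,313)]: print(ray(cw,u,v,217.7)[:2].round(1))
E
```

```text
caps [502.9  67.8] len 70.5 wid 29.9 yaw 2.03 2.16
cols [503.1  67.5] len 113.2 wid 57.1 yaw 1.7 1.57
guideX [502.8  67.6] len 78.3 wid 64.9 yaw 2.05 2.13
base [503.5  66.6] len 147.4 wid 94.3 yaw 1.92 1.62
held edge [[468.82324955   9.26372618]
 [523.65672722   8.9547483 ]] [[468.93281575  10.99656575]
 [523.5652925   10.6889665 ]]
[481.2  69.8]
[496.1  69.7]
[511.5  69.7]
[480.1  13. ]
[495.8  13.5]
[511.5  14. ]
```

```bash
python3 -m creep '[[[0.28,4.12,0,0,0,0.4],[0.28,4.12,0,0,0,0.4],[0.28,4.12,-1,0,0,0.4],[0.28,4.12,-2.5,0,0,0.4],[0.28,4.12,-4,0,0,0.4],[0.28,4.12,-4.8,0,0,0.4],[0.28,4.12,-4.94,0,0,0.4],[0.28,4.12,-4.94,0,0,0.4]]]'
python3 - <<'E'
from h import *
a=snap("wrist","w4");s=ctrl.sense(); print(s["eef_pos"],s["ee_rot"])
cv2.imwrite("pics/crop4.png",cv2.resize(a[0:200,180:380],(600,600)))
E
```

```text
time_s: 5.73
eef_pos: [503.7, 68.5, 149.4]
ee_rot: [-0.001, 0.695, 0.719, -0.001]
force: [-0.7, 0.7, -0.6]
grip_width: 0.641
grip_force: 37.8
[504.40316574  68.24079769 150.7892992 ] [3.55846733e-04 6.95187793e-01 7.18828003e-01 3.28166954e-04]
```

View pics/crop4.png

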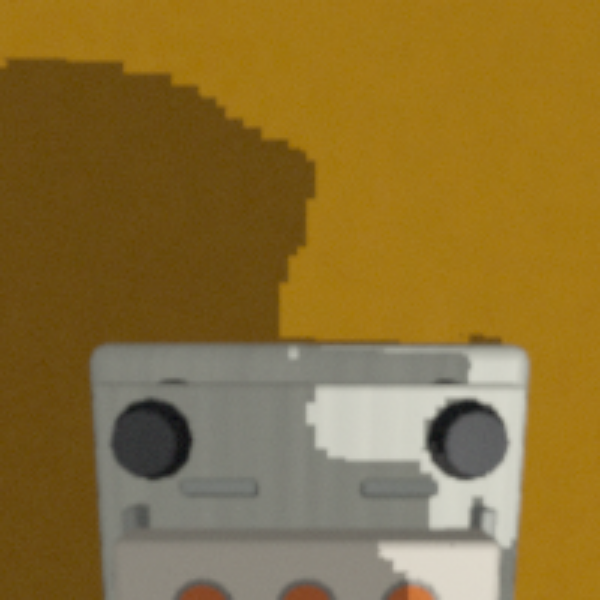

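The close view shows the columns at crop (152,440) and (468,439), the guides at (219,488) and (398,488), and the plate's top edge at (116..499, ~543). I'll compute the remaining offset in the bed frame.

```bash
python3 - <<'E'
from h import *
a,c=load("w4")
th=np.radians(1.92); ex=np.array([np.cos(th),np.sin(th)]); ey=np.array([-np.sin(th),np.cos(th)])
f=lambda u,v,z:(lambda p:np.array([p@ex,p@ey]))(ray(c,180+(u-1)/3,(v-1)/3,z)[:2])
zp=150-71.7+16
for n,u,v,z in [("colL",152,439,62),("colR",469,438,62),("gdL",219,488,53),("gdR",398,488,53),("sideL",137,516,56),("sideR",484,516,56),("bedL",96,384,50),("bedR",526,384,50),("plTL",116,543,zp),("plTR",499,543,zp),("plBL",120,531,zp-12),("plBR",496,531,zp-12),("cap1",203,604,zp),("cap3",411,604,zp)]: print(n,f(u,v,z).round(1))
print("eef",np.array([504.0,68.3])@np.array([ex,ey]).T)
E
```

```text
colL [477.6 109.3]
colR [532.7 109.4]
gdL [488.2  99.7]
gdR [521.5  99.7]
sideL [473.2  94.9]
sideR [537.2  94.9]
bedL [465.8 118.4]
bedR [544.8 118.3]
plTL [477.3  97. ]
plTR [532.  97.]
plBL [475.4  96.7]
plBR [534.   96.7]
cap1 [489.4  88. ]
cap3 [519.7  88. ]
eef [506.00537182  51.37561378]
```

```bash
python3 -m creep '[[[0.02,-0.015,0,0,0,0],[0.02,-0.015,-0.3,0,0,0],[0.02,-0.015,-0.6,0,0,0],[0.02,-0.015,-0.8,0,0,0],[0.02,-0.015,-0.9,0,0,0],[0.02,-0.015,-1,0,0,0],[0.02,-0.015,-1.05,0,0,0],[0.02,-0.015,-1.1,0,0,0],[0.02,-0.015,-1.12,0,0,0],[0.02,-0.015,-1.12,0,0,0],[0.02,-0.015,-1.12,0,0,0]]]'
```

```text
time_s: 6.7
eef_pos: [504.6, 67.4, 122.0]
ee_rot: [0.0, 0.695, 0.719, 0.0]
force: [1.1, -0.9, -1.7]
grip_width: 0.643
grip_force: 37.8
```

```bash
python3 -m creep '[[[0,0,-0.03,0,0,0],[0,0,-0.05,0,0,0],[0,0,-0.05,0,0,0],[0,0,-0.05,0,0,0]]]'
python3 -m creep '[[[0,0,0,0,0,0],[0,0,0,0,0,0],[0,0,0,0,0,0],[0,0,0,0,0,0],[0,0,0,0,0,0]]]' 70
python3 -m creep '[[[0,0,0.3,0,0,0],[0,0,1,0,0,0],[0,0,2,0,0,0],[0,0,3.5,0,0,0],[0,-1,5,0,0,0],[0,-2,6,0,0,0],[0,-2,6,0,0,0],[0,-2,6,0,0,0]]]'
python3 - <<'E'
from h import *
a=snap("wrist","w5");c=load("w5")[1];s=ctrl.sense(); print(s["eef_pos"],s["ee_rot"])
cv2.imwrite("pics/crop5.png",cv2.resize(a[0:300,180:380],(400,600)))
p=[int(v) for v in proj(c,[505,67,60])];print(p)
E
```

```text
time_s: 7.03
eef_pos: [504.7, 67.4, 121.0]
ee_rot: [0.0, 0.695, 0.719, 0.0]
force: [-1.1, 0.8, 4.0]
grip_width: 0.646
grip_force: 38.4
time_s: 7.45
eef_pos: [504.5, 67.3, 120.5]
ee_rot: [-0.0, 0.695, 0.719, -0.0]
force: [-0.6, -0.7, -0.0]
grip_width: 0.819
grip_force: 0.0
time_s: 8.12
eef_pos: [504.8, 16.5, 272.4]
ee_rot: [0.001, 0.696, 0.718, 0.001]
force: [-0.3, -0.5, -0.9]
grip_width: 0.82
grip_force: 0.0
[504.31908786  17.23452289 270.88250135] [9.91447506e-05 6.95707957e-01 7.18324720e-01 1.61056807e-04]
[284, 143]
```

View pics/crop5.png

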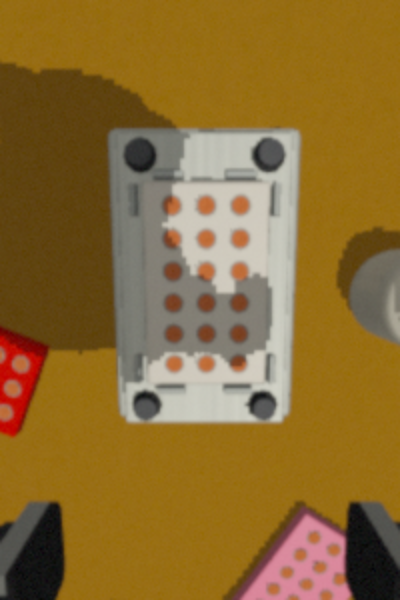

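The plate sits squarely inside all four guides: its corners in the crop are about (142,183), (270,183), (147,383) and (270,380). One view is left, so I'll look over the pan first, then the tamper, and view both in one montage.

```bash
python3 -m creep '[[[0.4,9.9,0.8,0,0,0],[0.4,9.9,0.8,0,0,0],[0.4,9.9,0.8,0,0,0],[0.4,9.9,0.8,0,0,0],[0.4,9.9,0.8,0,0,0],[0.4,9.9,0.8,0,0,0],[0.4,9.9,0.8,0,0,0],[0.4,9.9,0.8,0,0,0],[0.4,9.9,0.8,0,0,0]]]'
python3 - <<'E'
from h import *
snap("wrist","wp");print(ctrl.sense()["eef_pos"])
E
python3 -m creep '[[[2.5,-21.6,-0.8,0,0,-3.2],[2.5,-21.6,-0.8,0,0,-3.2],[2.5,-21.6,-0.8,0,0,-3.2],[2.5,-21.6,-0.8,0,0,-3.2],[2.5,-21.6,-0.8,0,0,-3.2],[2.5,-21.6,-0.8,0,0,-3.2],[2.5,-21.6,-0.8,0,0,-3.2],[2.5,-21.6,-0.8,0,0,-3.2],[2.5,-21.6,-0.8,0,0,-3.2],[2.5,-21.6,-0.8,0,0,-3.2],[2.5,-21.6,-0.8,0,0,-3.2],[2.5,-21.6,-0.8,0,0,-3.2],[2.5,-21.6,-0.8,0,0,-3.2],[2.5,-21.6,-0.8,0,0,-3.2],[2.5,-21.6,-0.8,0,0,-3.2],[2.5,-21.6,-0.8,0,0,-3.2]]]'
python3 - <<'E'
from h import *
a=snap("wrist","wt");s=ctrl.sense();print(s["eef_pos"],s["ee_rot"]);c=load("wt")[1]
p=proj(c,[588,-236,30]); print(p)
P=load("wp")[0]
u,v=int(p[0]),int(p[1]); x0=max(0,min(560-150,u-75)); y0=max(0,min(420-150,v-75)); print(x0,y0)
A=cv2.resize(P[:330,60:500],(400,300)); B=cv2.resize(a[y0:y0+150,x0:x0+150],(600,600),interpolation=cv2.INTER_CUBIC)
M=np.zeros((600,800,3),np.uint8); M[:,:400]=0; 
A=cv2.resize(P[:400,80:480],(400,400)); M[:400,:400]=A; M[:400,400:]=cv2.resize(B,(400,400)); M[400:,:400]=0
cv2.imwrite("pics/mont.png",M[:400])
E
```

```text
time_s: 8.92
eef_pos: [514.0, 264.9, 289.4]
ee_rot: [-0.001, 0.695, 0.719, -0.001]
force: [0.5, 0.6, 0.0]
grip_width: 0.816
grip_force: 0.0
[514.24569727 264.29536676 289.74580542]
time_s: 10.3
eef_pos: [576.3, -275.6, 270.3]
ee_rot: [-0.001, 0.789, 0.614, -0.0]
force: [-0.1, 0.9, 0.4]
grip_width: 0.818
grip_force: 0.0
[ 576.56053384 -274.73916564  270.64942153] [-3.21546364e-04  7.88729918e-01  6.14739793e-01  2.53321250e-05]
[np.float64(284.6382953674944), np.float64(151.315261660917)]
209 76
```

View pics/mont.png

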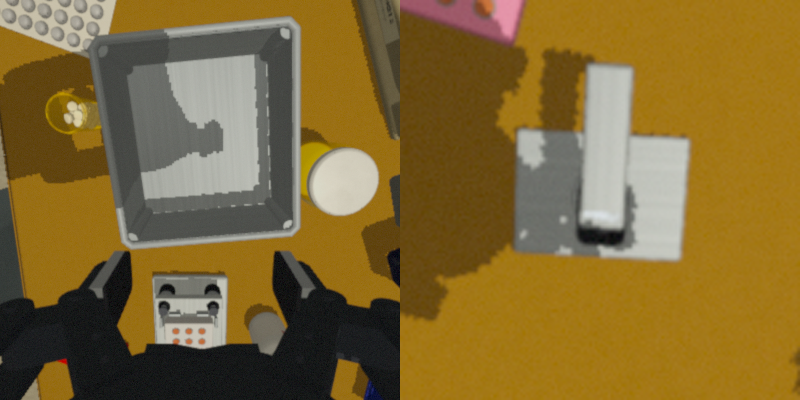

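The montage's left half shows the pan rim corners at (90,38), (298,18), (298,232) and (125,247), with the +y (top) side free, the vial on -x and the jar on +x. The right half shows the tamper plate corners at (517,127), (690,139), (681,261) and (514,252). Its bar points up, so the lip is toward tool +x. I'll compute both poses.

```bash
python3 - <<'E'
from h import *
a,c=load("wt")
f=lambda X,Y,z:ray(c,209+(X-400)/2.667-.3,76+Y/2.667-.3,z)[:2]
P=np.array([f(517,127,8),f(690,139,8),f(681,261,8),f(514,252,8)]); print(P.round(1)); print("plate c",P.mean(0))
dx=(P[0]+P[1]-P[2]-P[3])/2; dy=(P[0]+P[3]-P[1]-P[2])/2; print(np.hypot(*dx),np.hypot(*dy),np.degrees(np.arctan2(dx[1],dx[0])),np.degrees(np.arctan2(dy[1],dy[0]))-90)
t0=(f(586,63,92)+f(634,65,92))/2; t1=(f(580,228,92)+f(626,230,92))/2; print("bar",t0,t1,np.hypot(*(t0-t1)),np.degrees(np.arctan2(*(t0-t1)[::-1])))
print(rect(a,c,(240,110,330,185),8,lambda h:(h[...,1]<90)&(h[...,2]>60),5))
b,d=load("wp")
g=lambda X,Y,z:ray(d,80+X,Y,z)[:2]
Q=np.array([g(90,38,100),g(298,18,100),g(298,232,100),g(125,247,100)]);print(Q.round(1),Q.mean(0))
for i in range(4): e=Q[(i+1)%4]-Q[i]; print(np.hypot(*e),np.degrees(np.arctan2(e[1],e[0])))
h=cv2.cvtColor(b,cv2.COLOR_BGR2HSV)
for u in (230,280,330): print(u,[tuple(h[v,u].tolist()) for v in range(14,56,2)])
E
```

```text
[[ 561.6 -200.7]
 [ 628.  -222.4]
 [ 613.7 -269.9]
 [ 546.7 -249. ]]
plate c [ 587.49553555 -235.5079866 ]
50.07797332223292 70.08143837108979 73.03381869446152 72.30966234911963
bar [ 600.68582879 -192.28247758] [ 586.90512378 -238.76242788] 48.47982684690209 73.48558994658028
(((589.6990356445312, -227.762451171875), (66.7789535522461, 70.46481323242188), 73.06617736816406), array([252, 110]), array([317, 173]))
[[420.8 394.9]
 [581.3 413.9]
 [602.4 239.9]
 [441.7 219.4]] [511.55390294 317.03961217]
161.6148608492189 6.761978730725315
175.24543229279112 -83.07721318519113
162.045568722486 -172.73005890493664
176.68136989522563 96.78387112105253
230 [(20, 215, 153), (21, 218, 153), (21, 223, 152), (21, 225, 152), (21, 228, 152), (21, 223, 152), (20, 215, 153), (21, 215, 152), (19, 79, 116), (42, 12, 104), (40, 15, 104), (45, 11, 92), (45, 12, 87), (23, 12, 82), (24, 18, 71), (36, 18, 71), (48, 17, 73), (53, 14, 72), (50, 11, 72), (60, 7, 72), (60, 11, 70)]
280 [(20, 225, 151), (21, 236, 149), (20, 216, 152), (20, 222, 153), (21, 232, 152), (20, 153, 142), (33, 15, 149), (34, 11, 170), (38, 12, 177), (39, 12, 148), (47, 14, 127), (48, 16, 78), (40, 18, 85), (24, 15, 84), (45, 18, 83), (42, 15, 87), (38, 12, 85), (40, 9, 83), (40, 9, 86), (60, 3, 83), (40, 18, 86)]
330 [(20, 218, 151), (20, 212, 153), (21, 223, 150), (21, 44, 138), (38, 13, 159), (34, 11, 182), (41, 13, 162), (35, 11, 139), (35, 14, 112), (53, 12, 85), (23, 12, 84), (36, 15, 85), (40, 18, 85), (50, 9, 85), (38, 12, 84), (54, 15, 83), (30, 12, 83), (43, 21, 86), (42, 15, 85), (45, 12, 86), (47, 15, 121)]
```

Tamper at (587.5,-235.5), yaw 73°, with sides measuring 50.1×70.1 mm. Pan centre at (512,316.7), yaw 6.9°. Next I'll grasp the tamper.

```bash
python3 -m creep '[[[0.44,1.58,0,0,0,-0.58],[0.44,1.58,0,0,0,-0.58],[0.44,1.58,-1.5,0,0,-0.58],[0.44,1.58,-3,0,0,-0.58],[0.44,1.58,-4.5,0,0,-0.58],[0.44,1.58,-5.5,0,0,-0.58],[0.44,1.58,-6,0,0,-0.58],[0.44,1.58,-6.26,0,0,-0.58],[0.44,1.58,-6.26,0,0,-0.58],[0.44,1.58,-6.26,0,0,-0.58]]]'
python3 -m creep '[[[0,0,0,0,0,0],[0,0,0,0,0,0],[0,0,0,0,0,0],[0,0,0,0,0,0],[0,0,0,0,0,0],[0,0,0,0,0,0],[0,0,0,0,0,0],[0,0,0,0,0,0],[0,0,0,0,0,0],[0,0,0,0,0,0],[0,0,0,0,0,0],[0,0,0,0,0,0],[0,0,0,0,0,0],[0,0,0,0,0,0]]]' 5 80
```

```text
time_s: 11.18
eef_pos: [588.7, -235.6, 115.9]
ee_rot: [0.001, 0.804, 0.595, 0.0]
force: [1.3, -0.5, 0.2]
grip_width: 0.818
grip_force: 0.0
time_s: 12.35
eef_pos: [588.3, -235.8, 114.8]
ee_rot: [0.001, 0.804, 0.595, 0.0]
force: [0.8, 0.2, 6.0]
grip_width: 0.175
grip_force: 78.9
```

```bash
python3 -m creep '[[[0,0,0.8,0,0,0],[0,0,2,0,0,0],[0,0,3.4,0,0,0],[0,0,5,0,0,0],[-1,4,5,0,0,-4],[-3.34,12.13,5,0,0,-14.22],[-3.34,12.13,5,0,0,-14.22],[-3.34,12.13,5,0,0,-14.22],[-3.34,12.13,5,0,0,-14.22],[-3.34,12.13,5,0,0,-14.22],[-3.34,12.13,5,0,0,-14.22],[-3.34,12.13,5,0,0,-14.22],[-3.34,12.13,5,0,0,-14.22],[-3.34,12.13,5,0,0,-14.22],[-3.34,12.13,5,0,0,-14.22],[-3.34,12.13,5,0,0,-14.22],[-3.34,12.13,5,0,0,-14.22],[-3.34,12.13,5,0,0,-14.22]]]'
python3 - <<'E'
from h import *
a=snap("wrist","wk");snap("side","side3");snap("top","top3");s=ctrl.sense();print(s["eef_pos"],s["ee_rot"],s["wrist_torque"],s["force"],s["time_s"]);c=load("wk")[1]
p=np.array(s["eef_pos"])
# tamper plate top in hand: z=eef-114.8+8
print(rect(a,c,(200,180,360,330),p[2]-114.8+8,lambda h:(h[...,1]<60)&(h[...,2]>60),3))
# expected corner pixels of plate top, bar end
for q in [(25,35,8),(25,-35,8),(-25,35,8),(-25,-35,8),(45,7,92),(45,-7,92)]:
    th=np.radians(1.9); w=[p[0]+q[0]*np.cos(th)-q[1]*np.sin(th),p[1]+q[0]*np.sin(th)+q[1]*np.cos(th),p[2]-114.8+q[2]]; print(q,np.round(proj(c,w),1))
E
```

```text
time_s: 13.85
eef_pos: [504.5, 67.3, 238.9]
ee_rot: [-0.0, 1.0, 0.017, -0.0]
force: [0.6, 1.1, -2.1]
grip_width: 0.18
grip_force: 79.2
[504.52821769  67.38967541 239.0476589 ] [-2.06226899e-05  9.99858696e-01  1.68099394e-02 -1.20062997e-04] [-0.01837138 -0.04030941  0.01463776] [ 0.38464547  0.10110015 -2.27124063] 14.0
(((488.0580749511719, 66.52784729003906), (102.76632690429688, 93.54229736328125), 1.9688199758529663), array([205, 180]), array([359, 326]))
(25, 35, 8) [224.6 195.9]
(25, -35, 8) [339.2 196.1]
(-25, 35, 8) [228.5 270.1]
(-25, -35, 8) [335.2 270.2]
(45, 7, 92) [260.5 196.4]
(45, -7, 92) [303.9 196.5]
```

```bash
python3 - <<'E'
from h import *
a=load("wk")[0]; g=cv2.cvtColor(a,cv2.COLOR_BGR2GRAY).astype(int)
for v in (205,230,250): print(v,"L",g[v,214:240].tolist(),"R",g[v,324:350].tolist())
for u in (240,250,315,325): print(u,g[184:210,u].tolist())
for u in (275,290): print(u,g[180:210,u].tolist())
E
```

```text
205 L [188, 190, 191, 190, 189, 190, 190, 190, 191, 190, 185, 160, 145, 160, 163, 164, 163, 163, 163, 164, 163, 164, 163, 165, 163, 163] R [167, 168, 169, 169, 171, 170, 169, 169, 171, 167, 169, 170, 170, 165, 163, 186, 194, 195, 196, 194, 196, 197, 196, 194, 195, 196]
230 L [18, 20, 23, 22, 22, 15, 11, 16, 17, 25, 47, 80, 89, 94, 100, 101, 102, 101, 102, 100, 102, 102, 101, 102, 102, 101] R [167, 168, 168, 168, 166, 168, 166, 168, 167, 168, 167, 167, 159, 149, 153, 119, 65, 42, 35, 35, 36, 39, 35, 35, 36, 46]
250 L [71, 70, 69, 67, 70, 71, 70, 71, 75, 70, 69, 70, 71, 72, 90, 98, 103, 102, 103, 100, 100, 102, 100, 100, 102, 100] R [104, 102, 103, 101, 103, 103, 101, 101, 102, 102, 103, 102, 104, 111, 113, 115, 116, 120, 114, 117, 116, 113, 116, 113, 113, 118]
240 [196, 178, 153, 136, 131, 129, 128, 106, 86, 80, 79, 85, 89, 97, 133, 156, 165, 164, 165, 164, 164, 163, 163, 164, 164, 164]
250 [132, 128, 130, 128, 123, 114, 112, 112, 116, 121, 126, 115, 96, 86, 95, 100, 105, 103, 101, 102, 103, 100, 100, 104, 101, 100]
315 [202, 202, 201, 201, 202, 201, 201, 201, 201, 199, 198, 175, 131, 107, 138, 160, 169, 172, 171, 169, 171, 168, 168, 169, 171, 170]
325 [202, 189, 165, 142, 131, 131, 130, 130, 131, 130, 135, 128, 104, 104, 136, 160, 168, 172, 172, 170, 169, 168, 168, 168, 169, 170]
275 [131, 133, 134, 132, 127, 109, 91, 89, 87, 91, 92, 90, 89, 89, 86, 88, 89, 94, 98, 116, 136, 152, 158, 163, 167, 168, 166, 167, 170, 168]
290 [130, 129, 133, 133, 127, 109, 94, 92, 93, 89, 93, 92, 90, 92, 86, 89, 90, 91, 98, 113, 133, 151, 159, 167, 170, 170, 172, 171, 173, 172]
```

The held tamper's edges match the expected pixels (left 225, right 338, front about 198), so it is straight and centred. Now I'll press.

```bash
python3 -m creep '[[[0,0,-1,0,0,0],[0,0,-1.8,0,0,0],[0,0,-2.2,0,0,0],[0,0,-2.25,0,0,0],[0,0,-2.3,0,0,0],[0,0,-2.36,0,0,0],[0,0,-2.42,0,0,0],[0,0,-2.48,0,0,0],[0,0,-2.54,0,0,0],[0,0,-2.6,0,0,0],[0,0,-2.64,0,0,0],[0,0,-2.68,0,0,0],[0,0,-2.68,0,0,0]]]'
python3 -c "
from rig import ctrl
s=ctrl.sense();print(s['eef_pos'],s['force'],s['wrist_torque'])"
```

```text
time_s: 15.08
eef_pos: [505.1, 67.6, 173.1]
ee_rot: [0.0, 1.0, 0.016, 0.001]
force: [-0.7, 0.1, 7.6]
grip_width: 0.177
grip_force: 80.3
[505.07825057  67.55822092 173.12924668] [-0.72503721  0.0562456   7.64137259] [ 0.00699135  0.29051187 -0.06504125]
```

```bash
python3 -m creep '[[[0,0,-0.04,0,0,0],[0,0,-0.08,0,0,0],[0,0,-0.12,0,0,0],[0,0,-0.16,0,0,0],[0,0,-0.16,0,0,0]]]'
python3 -c "
from rig import ctrl
s=ctrl.sense();print(s['eef_pos'],s['force'],s['wrist_torque'])"
```

```text
time_s: 15.5
eef_pos: [505.3, 67.6, 170.4]
ee_rot: [0.0, 1.0, 0.017, 0.002]
force: [-5.0, -0.2, 19.2]
grip_width: 0.181
grip_force: 82.5
[505.2784055   67.58049025 170.40719854] [-5.03755269 -0.18125158 19.24573352] [ 0.03040977  1.06549838 -0.00846636]
```

```bash
python3 -m creep '[[[-0.015,0,0,0,0.05,0],[-0.03,0,0,0,0.05,0],[-0.03,0,0,0,0.05,0]]]'
python3 -c "
from rig import ctrl
s=ctrl.sense();print(s['eef_pos'],s['ee_rot'],s['force'],s['wrist_torque'])"
```

```text
time_s: 15.75
eef_pos: [505.2, 67.5, 170.5]
ee_rot: [0.0, 1.0, 0.016, 0.001]
force: [-0.9, -0.0, 14.8]
grip_width: 0.176
grip_force: 81.9
[505.17083194  67.54082749 170.45068816] [2.04918958e-04 9.99864435e-01 1.64510497e-02 6.58142447e-04] [-9.26150375e-01 -5.54129151e-04  1.48388762e+01] [ 0.07324408  0.15016584 -0.03018332]
```

```bash
python3 -m creep '[[[-0.01,0,-0.04,0,0.02,0],[-0.01,0,-0.04,0,0.02,0],[-0.01,0,-0.04,0,0.02,0],[-0.01,0,-0.04,0,0.02,0]]]'
python3 - <<'E'
from h import *
s=ctrl.sense();print(s['eef_pos'],s['ee_rot'],s['force'],s['wrist_torque'])
snap("wrist","wh")
E
python3 -m creep '[[[0,0,0,0,0,0],[0,0,0,0,0,0],[0,0,0,0,0,0],[0,0,0,0,0,0],[0,0,0,0,0,0],[0,0,0,0,0,0],[0,0,0,0,0,0],[0,0,0,0,0,0],[0,0,0,0,0,0],[0,0,0,0,0,0],[0,0,0,0,0,0],[0,0,0,0,0,0],[0,0,0,0,0,0]]]'
```

```text
time_s: 16.08
eef_pos: [505.3, 67.6, 170.3]
ee_rot: [0.0, 1.0, 0.017, 0.001]
force: [-1.8, 0.6, 23.0]
grip_width: 0.175
grip_force: 83.1
[505.29743851  67.56605139 170.33127602] [2.74234068e-04 9.99863525e-01 1.65096069e-02 5.38300369e-04] [-1.81171967  0.57608921 22.96313458] [0.19298262 0.45613804 0.00714861]
time_s: 17.22
eef_pos: [505.3, 67.6, 170.3]
ee_rot: [0.0, 1.0, 0.016, 0.001]
force: [-2.2, 0.2, 23.2]
grip_width: 0.179
grip_force: 83.1
```

```bash
python3 -m creep '[[[0,0,0.05,0,0,0],[0,0,0.15,0,-0.03,0],[0,0,0.25,0,-0.07,0],[0.04,0,0.4,0,-0.07,0],[0.04,0,0.6,0,-0.07,0],[0.04,0,1,0,-0.07,0],[0.04,0,2,0,-0.07,0],[0.04,0,3.2,0,-0.07,0],[0.04,0,3.2,0,-0.07,0],[0.04,0,3.2,0,-0.07,0]]]'
python3 - <<'E'
from h import *
s=ctrl.sense();print(s['eef_pos'],s['ee_rot'],s['force'],s['wrist_torque'])
a=snap("wrist","wr"); g=cv2.cvtColor(a,cv2.COLOR_BGR2GRAY).astype(int)
for v in (205,): print(v,"L",g[v,214:240].tolist(),"R",g[v,324:350].tolist())
for u in (240,315): print(u,g[184:210,u].tolist())
snap("top","top4")
E
```

```text
time_s: 18.05
eef_pos: [504.7, 67.6, 248.3]
ee_rot: [0.0, 1.0, 0.016, 0.001]
force: [-0.9, -0.1, -3.0]
grip_width: 0.178
grip_force: 79.5
[504.69413433  67.63479563 248.30326661] [1.15433005e-04 9.99863577e-01 1.64792284e-02 1.11791574e-03] [-0.89721664 -0.12034464 -3.04277184] [ 0.01712299  0.03501958 -0.03425397]
205 L [189, 188, 188, 187, 187, 189, 188, 188, 188, 172, 158, 145, 145, 159, 163, 165, 163, 162, 163, 164, 164, 162, 165, 164, 164, 163] R [169, 170, 171, 170, 170, 169, 169, 169, 170, 169, 167, 169, 169, 164, 164, 187, 197, 198, 198, 196, 198, 197, 196, 197, 198, 197]
240 [164, 138, 128, 127, 122, 105, 82, 81, 82, 87, 107, 111, 102, 109, 138, 155, 164, 166, 167, 165, 166, 162, 164, 163, 165, 163]
315 [202, 200, 202, 201, 201, 200, 200, 201, 202, 200, 199, 177, 128, 105, 136, 159, 168, 171, 171, 170, 170, 168, 169, 168, 170, 170]
```

```bash
python3 -m creep '[[[0.03,12.12,0,0,0,19],[0.03,12.12,0,0,0,19],[0.03,12.12,0,0,0,19],[0.03,12.12,0,0,0,19],[0.03,12.12,0,0,0,19],[0.03,12.12,0,0,0,19],[0.03,12.12,0,0,0,19],[0.03,12.12,0,0,0,19],[0.03,12.12,0,0,0,19],[0.03,12.12,0,0,0,19],[0.03,12.12,0,0,0,19],[0.03,12.12,0,0,0,19],[0.03,12.12,0,0,0,19],[0.03,12.12,0,0,0,19],[0.03,12.12,0,0,0,19],[0.03,12.12,0,0,0,19],[0.03,12.12,0,0,0,19],[0.03,12.12,0,0,0,19]]]'
python3 - <<'E'
from h import *
s=ctrl.sense();print(s['eef_pos'],s['ee_rot'],s["time_s"])
a=snap("wrist","wq");c=load("wq")[1]; h=cv2.cvtColor(a,cv2.COLOR_BGR2HSV)
n=np.array([-.120,.993]); e=np.array(s["eef_pos"][:2])
print(np.round(proj(c,[*(e+36*n),100]),1),np.round(proj(c,[*(e+29*n),100]),1))
for u in (190,215,240,320,345,370):
    sat=h[:220,u,1].astype(int); v=[i for i in range(3,217) if sat[i-1]>110 and sat[i+1:i+4].max()<110]
    for i in v[-2:]: p=ray(c,u,i,100)[:2]; print(u,i,p.round(1),"outer along n rel eef",((p-e)@n).round(1), h[i-2:i+26:2,u,2].tolist())
E
```

```text
time_s: 19.65
eef_pos: [505.2, 370.6, 246.7]
ee_rot: [-0.0, 0.664, 0.748, -0.0]
force: [0.6, 0.4, -2.5]
grip_width: 0.178
grip_force: 79.8
[505.17733414 370.55808504 246.6572474 ] [-1.73292095e-04  6.63736094e-01  7.47966704e-01 -4.20443696e-04] 19.65
[283.4 170.4] [283.4 179.8]
190 167 [433.  400.7] outer along n rel eef 38.6 [110, 105, 93, 111, 119, 114, 104, 107, 108, 107, 91, 85, 81, 77]
190 168 [433.  399.9] outer along n rel eef 37.8 [108, 99, 100, 117, 117, 109, 102, 108, 109, 101, 83, 84, 81, 82]
215 159 [450.7 408.6] outer along n rel eef 44.3 [106, 107, 95, 91, 90, 94, 96, 111, 118, 116, 102, 110, 123, 185]
215 160 [450.8 407.9] outer along n rel eef 43.6 [109, 104, 90, 94, 93, 92, 103, 113, 119, 111, 101, 119, 166, 189]
240 159 [468.7 410.8] outer along n rel eef 44.3 [110, 107, 91, 92, 90, 91, 94, 111, 122, 116, 106, 114, 116, 117]
240 160 [468.8 410.1] outer along n rel eef 43.6 [110, 101, 93, 92, 89, 91, 104, 117, 122, 110, 106, 117, 119, 119]
320 159 [526.2 417.6] outer along n rel eef 44.2 [110, 105, 96, 92, 89, 86, 103, 111, 123, 114, 103, 174, 199, 198]
320 160 [526.3 416.9] outer along n rel eef 43.5 [109, 103, 95, 89, 90, 92, 108, 114, 124, 109, 117, 196, 199, 198]
345 159 [544.1 419.8] outer along n rel eef 44.2 [109, 107, 90, 94, 89, 89, 104, 153, 181, 193, 168, 147, 119, 120]
345 160 [544.3 419.1] outer along n rel eef 43.5 [110, 97, 90, 87, 92, 92, 129, 167, 197, 179, 164, 123, 119, 118]
370 165 [563.  417.7] outer along n rel eef 39.8 [170, 155, 94, 105, 154, 179, 191, 164, 126, 81, 83, 79, 83, 81]
370 166 [563.1 416.9] outer along n rel eef 39.1 [169, 121, 88, 131, 167, 194, 176, 158, 84, 83, 80, 80, 80, 81]
```

The rim spans +29.6 to +36.6 mm from the tamper axis, and the gap on the tamper is 25 to 40. I'll shift 1 mm outward and lower in stages.

```bash
python3 -m creep '[[[0,0.04,-0.5,0,0,0],[0,0.04,-1.2,0,0,0],[0,0.04,-1.8,0,0,0],[0,0.04,-2.3,0,0,0],[0,0.04,-2.8,0,0,0],[0,0.04,-3.1,0,0,0],[0,0.04,-3.3,0,0,0],[0,0.04,-3.3,0,0,0]]]'
python3 - <<'E'
from h import *
s=ctrl.sense();print(s['eef_pos'],s['force'])
a=snap("wrist","wz");c=load("wz")[1]; h=cv2.cvtColor(a,cv2.COLOR_BGR2HSV)
n=np.array([-.120,.993]); e=np.array(s["eef_pos"][:2]); zb=s["eef_pos"][2]-114.8
for k,z in ((36,100),(29,100),(45,zb+60),(40,zb+60),(45,zb+92)): print(k,np.round(proj(c,[*(e+k*n),z]),1))
for u in (215,240,325,345): print(u,h[100:230:3,u,2].tolist())
print("bar",h[100:230:3,282,2].tolist())
E
```

```text
time_s: 20.37
eef_pos: [505.1, 371.5, 163.8]
ee_rot: [-0.0, 0.663, 0.748, -0.001]
force: [0.8, 0.4, -2.2]
grip_width: 0.176
grip_force: 79.8
[505.06489828 371.49226784 163.80822864] [ 0.78501877  0.40231728 -2.18873284]
36 [284.4 197.4]
29 [284.4 211.8]
45 [284.6 181.9]
40 [284.5 193.3]
45 [285.3 200.5]
215 [112, 112, 112, 114, 115, 112, 112, 114, 112, 112, 114, 110, 115, 112, 115, 116, 113, 114, 109, 112, 112, 114, 111, 113, 113, 94, 96, 97, 96, 95, 93, 95, 95, 111, 122, 123, 113, 108, 123, 120, 171, 190, 192, 191]
240 [112, 115, 114, 111, 109, 112, 111, 113, 112, 111, 112, 112, 116, 114, 113, 112, 114, 112, 112, 111, 110, 113, 114, 114, 113, 98, 96, 93, 94, 98, 95, 93, 94, 111, 121, 126, 114, 105, 117, 121, 114, 118, 118, 114]
325 [173, 172, 173, 173, 174, 175, 174, 173, 175, 175, 174, 174, 175, 174, 172, 118, 111, 113, 113, 114, 110, 112, 112, 114, 112, 96, 96, 96, 95, 93, 95, 94, 93, 137, 173, 185, 144, 108, 118, 121, 117, 120, 115, 117]
345 [175, 174, 173, 173, 172, 173, 172, 173, 172, 173, 172, 172, 173, 172, 174, 116, 114, 112, 112, 114, 110, 114, 113, 116, 113, 95, 96, 96, 92, 94, 94, 93, 89, 140, 171, 201, 183, 183, 198, 198, 198, 198, 197, 197]
bar [172, 172, 174, 174, 175, 175, 176, 176, 175, 175, 169, 118, 112, 111, 113, 112, 114, 112, 112, 113, 112, 114, 113, 113, 115, 96, 109, 107, 108, 91, 95, 93, 93, 99, 116, 120, 120, 120, 120, 121, 121, 120, 121, 123]
```

```bash
python3 -m creep '[[[0,0,-0.3,0,0,0],[0,0,-0.6,0,0,0],[0,0,-0.9,0,0,0],[0,0,-1.15,0,0,0],[0,0,-1.3,0,0,0],[0,0,-1.36,0,0,0],[0,0,-1.4,0,0,0],[0,0,-1.4,0,0,0],[0,0,-1.4,0,0,0]]]'
```

```text
time_s: 21.17
eef_pos: [505.4, 371.7, 129.9]
ee_rot: [0.0, 0.663, 0.748, 0.0]
force: [0.1, -0.6, -2.2]
grip_width: 0.174
grip_force: 79.8
```

```bash
python3 -m creep '[[[0,0,-0.04,0,0,0],[0,0,-0.08,0,0,0],[0,0,-0.08,0,0,0]]]'
```

```text
time_s: 21.42
eef_pos: [505.5, 371.8, 128.5]
ee_rot: [0.0, 0.663, 0.748, 0.001]
force: [-2.1, -1.6, 2.4]
grip_width: 0.175
grip_force: 80.8
```

```bash
python3 -m creep '[[[0,0,0,0,0,0],[0,0,0,0,0,0],[0,0,0,0,0,0],[0,0,0,0,0,0],[0,0,0,0,0,0],[0,0,0,0,0,0]]]' 55
python3 -m creep '[[[0,0,0.3,0,0,0],[0,0,0.8,0,0,0],[0,0,1.5,0,0,0],[0,0,2.5,0,0,0],[0,0,4,0,0,0],[0,-0.5,5,0,0,0],[0,-2,6,0,0,0],[0,-2,6,0,0,0],[0,-2,6,0,0,0]]]'
python3 - <<'E'
from h import *
s=ctrl.sense();print(s['eef_pos'],s['force'],s["time_s"])
a=snap("wrist","wf");c=load("wf")[1]; g=cv2.cvtColor(a,cv2.COLOR_BGR2HSV)[...,2].astype(int)
snap("side","sidef");snap("top","topf")
n=np.array([-.120,.993]); e=np.array([505.5,371.8]); m=np.array([.993,.12])
for k,y,z in ((45,0,106),(-10,0,106),(25,35,22),(25,-35,22),(-25,35,22),(-25,-35,22),(30,0,106),(0,0,106)): print((k,y,z),np.round(proj(c,[*(e+k*n-y*m),z]),1))
p=proj(c,[*(e+20*n),106]);v=int(p[1]);u=int(p[0]);print(u,v,g[v,u-26:u+26:2].tolist()); 
p=proj(c,[*(e-20*n),22]);v=int(p[1]);u=int(p[0]);print(u,v,g[v,u-60:u+60:3].tolist())
print(g[60:220:3,u].tolist()); print(g[60:220:3,u+18].tolist())
E
```

```text
time_s: 21.92
eef_pos: [505.3, 371.6, 127.6]
ee_rot: [-0.0, 0.663, 0.748, -0.0]
force: [-0.6, -0.6, 0.2]
grip_width: 0.644
grip_force: 0.0
time_s: 22.67
eef_pos: [505.7, 320.6, 280.6]
ee_rot: [0.001, 0.664, 0.748, 0.002]
force: [-1.2, 1.2, -0.4]
grip_width: 0.643
grip_force: 0.0
[505.73538039 320.6025099  280.55524419] [-1.15419818  1.188575   -0.44672201] 22.6667
(45, 0, 106) [289.6  87.3]
(-10, 0, 106) [289.3 159.5]
(25, 35, 22) [254. 117.]
(25, -35, 22) [320.3 116.9]
(-25, 35, 22) [255.2 164.5]
(-25, -35, 22) [318.8 164.3]
(30, 0, 106) [289.5 107.9]
(0, 0, 106) [289.4 147. ]
289 121 [106, 106, 106, 108, 106, 107, 110, 109, 107, 178, 189, 190, 193, 191, 194, 194, 191, 167, 187, 187, 190, 190, 191, 194, 194, 192]
287 159 [109, 111, 112, 113, 112, 109, 112, 110, 108, 105, 107, 108, 109, 114, 124, 189, 189, 163, 107, 107, 114, 168, 191, 191, 193, 194, 195, 195, 196, 197, 181, 185, 188, 188, 185, 184, 184, 189, 119, 111]
[156, 160, 158, 159, 159, 159, 158, 158, 158, 132, 188, 190, 188, 190, 190, 192, 191, 191, 193, 194, 192, 195, 194, 195, 196, 195, 196, 196, 162, 110, 75, 22, 33, 114, 168, 183, 183, 183, 182, 182, 181, 183, 183, 182, 184, 181, 181, 181, 180, 181, 181, 180, 179, 181]
[155, 158, 157, 158, 156, 157, 159, 158, 157, 156, 107, 98, 102, 101, 126, 177, 155, 122, 138, 191, 190, 180, 122, 118, 120, 156, 176, 170, 124, 118, 159, 198, 194, 195, 177, 187, 186, 186, 185, 185, 185, 184, 185, 184, 183, 185, 184, 183, 183, 183, 182, 182, 181, 183]
```

```bash
python3 - <<'E'
from h import *
a=load("top0")[0].astype(int)
for f in("top0","topf"):
    b,c=load(f)
    h=cv2.cvtColor(b,cv2.COLOR_BGR2HSV)
    for n,(x0,y0,x1,y1) in dict(jar=(145,145,182,178),bottle=(228,164,256,194),vial=(132,244,156,264),cup=(304,221,326,240)).items():
        r=b[y0:y1,x0:x1]; print(f,n,np.abs(r.astype(int)-a[y0:y1,x0:x1]).mean().round(1), cv2.phaseCorrelate(load("top0")[0][y0:y1,x0:x1].mean(2),r.astype(float).mean(2)))
# cap plate on bed after press, from wf wrist/top
b,c=load("topf"); h=cv2.cvtColor(b,cv2.COLOR_BGR2HSV)
m=((h[...,0]<14)&(h[...,1]>70))[200:232,215:266]; ys,xs=np.nonzero(m); print(len(xs), ray(c,215+xs.mean(),200+ys.mean(),66)[:2] if len(xs) else None)
E
```

```text
top0 jar 0.0 ((0.0, 0.0), 1.0)
top0 bottle 0.0 ((0.0, 0.0), 1.0)
top0 vial 0.0 ((0.0, 0.0), 1.0)
top0 cup 0.0 ((0.0, 0.0), 1.0)
topf jar 1.1 ((-0.00995285212370689, -0.022670323996123898), 0.9995371879407319)
topf bottle 1.8 ((0.3987876469781071, -0.01103522936950796), 0.926234432307892)
topf vial 50.6 ((-7.341518165194891, -0.19798063255665888), 0.2636530221755313)
topf cup 2.2 ((-0.05651664105088727, 0.0007144024707361751), 0.9787045449901985)
42 [503.64754376  66.43308601]
```

```bash
python3 - <<'E'
from h import *
a=load("side0")[0];b=load("sidef")[0]
for n,(x0,y0,x1,y1) in dict(vial=(252,278,275,318),jar=(172,232,202,262),closer=(246,204,296,252)).items():
    A,B=a[y0:y1,x0:x1].mean(2),b[y0:y1,x0:x1].mean(2); print(n,abs(A-B).mean().round(1),cv2.phaseCorrelate(A,B))
# cap tilt/plate corners in wf, and tamper bar/handle in sidef (dark grip pixels in pan region)
c=load("sidef")[1]; n=np.array([-.120,.993]); e=np.array([505.5,371.8])
for z,k in ((106,0),(106,45),(76,0),(40,0)): print(z,k,np.round(proj(c,[*(e+k*n),z]),0))
h=cv2.cvtColor(b,cv2.COLOR_BGR2HSV); m=(h[...,2]<50)[235:310,180:265]; ys,xs=np.nonzero(m); print(len(xs),xs.min()+180,xs.max()+180,ys.min()+235,ys.max()+235) if len(xs) else 0
s=ctrl.sense();print(s["time_s"],s["force"])
E
```

```text
vial 7.5 ((0.3984653833037708, 0.03714214539791172), 0.5989843072437365)
jar 0.8 ((0.009247993143610245, 0.0002423770156916305), 1.005009749776035)
closer 8.5 ((-0.061996926393227625, 0.07716497190602922), 0.7129441583171698)
106 0 [212. 272.]
106 45 [204. 284.]
76 0 [213. 280.]
40 0 [215. 291.]
22.8167 [-0.32441557 -0.05342838 -0.08898998]
```

```bash
python3 -c "
from rig import ctrl
print(ctrl.finish_job())"
```

```text
the job is handed in; nothing more can be done
None
```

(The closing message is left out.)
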